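# Clamp the glued plaque in the twin-screw press

### The arm

A 6-joint arm with a two-finger parallel gripper is mounted at the origin on the work surface. World frame = base frame: x ahead of the robot, y to its left, z up, the work surface at z = 0. Lengths are in m, angles in rad, forces in N, time in s.
With the tool pointing down it reaches from about 0.375 to 0.9 m from the base axis. Payload 3.1 kg.
Tool frame: the origin (TCP) lies on the centre line of the jaws, within the pads' length; the fingertips stand 19 mm ahead of it and the grasp point (between the pads) is the TCP; z points along the fingers, y is the line along which they close (so a half turn about z gives the same grasp; the last joint's range is limited). The gripper opens to 85 mm and grips with 20 to 120 N. Pads are 22 mm wide; open, the fingers measure 114 mm over their backs; the gripper's body (76 mm by 85 mm) begins 54 mm behind the grasp point. The pads swing forward as they close: fully open they stand 13 mm farther back than shut.
Start: joints at [-1.335, 0.527, 1.433, -0, 1.181, -0.178], TCP at [0.252, -0.572, 0.25] pointing down, gripper open.
Joint ranges: [-3.08, 3.08], [-0.75, 2.2], [0.22, 2.44], [-1.43, 4.57], [0, 2.65], [-2.85, 2.85]. Speed limits (rad/s): [2.79, 2.79, 3.14, 3.14, 3.14, 3.14].

### API

Orientations are given as a unit quaternion [x, y, z, w].
In Python, from station import manip gives the robot as it stands.
- The arm moves only by the tool servo_tool, never from a script. Its argument "rows" is a list that holds one entry, the list of rows, each a list of 7 numbers: the turn, a rotation vector about the tool's x, y, z in degrees, then the shift along the tool's x, y, z in m, then the gripper command: -1 is shut, 1 is fully open, values between are in proportion. In form: [[[wx, wy, wz, tx, ty, tz, jaw], ...]]. A call has 1 to 8 rows; each row shifts and turns the commanded pose from where the row before left it, along the tool's axes as they then stand; what a row does not reach is not made up. A row lasts 1/12 s, in which the tool goes at most 41.7 mm and 7.16 degrees, less where a joint would pass 70% of its speed; a pose out of reach is approached as far as the arm can. A call is refused whole if a number of a shift passes 0.0417 or a number of a turn 7.16, either way. A call with a gripper value outside its range is refused whole. The fingers move at their own pace and stop on an object; "squeeze" is the grip in N (left out, the last holds). Time passes only in rows, so rows that do not move let the fingers close. It gives the time, the measured TCP pose, the force, the opening and the grip force at its end, in the units of the state.
- manip.sense(): the state, without advancing time (a new reading comes with each control period).
- manip.snapshot(name): name is "side" or "top"; returns the picture (480x640x3 uint8, blue, green, red); there is no depth.
- manip.camera_info(name): a dict with "K" (3x3 intrinsics, pixels), "camera_from_world" (4x4, takes a point from world to camera coordinates). Camera axes: x right, y down, z forward; pixel columns grow to the right and rows downward; lengths in m; the calibration is good to about 2 mm. A picture is of the moment at which its call begins. camera_info takes no time and is no camera call.
- manip.sign_off(): hands the job in; it is judged then, once.
The state is a dict: "t": time; "q": joint angles; "qd": joint speeds; "tau": joint torques, N m; "tcp_pos": TCP position; "tool_rot": TCP orientation; "force": force on the tool from outside, world axes, zero at the start; "ft_torque": the same for the moment, N m; "finger_gap": opening from 0.0 (shut) to 1.0 (fully open); "gripper_force": force on a finger pad.
Only numpy, scipy, OpenCV 4.12 (cv2) and the standard library are available. Lean on these libraries where they do the work, as an engineer would, in place of code of your own. Each camera call takes 0.05 s, during which the arm holds its last target. There are 200 camera calls.

### The job

Slide the glued plywood plaque gently along the bed of the blue press until it is fully home against the steel stop at the back, then wind the press plate down on it by turning the two knobs alternately in small steps, keeping the plate square all the way. Finish with the plaque firmly and evenly clamped but not crushed, the knobs released, and leave the other things on the table alone.

Things in the scene. Friction and masses are not known exactly. Their poses are not given: they have to be found in the camera images.
- press: the blue twin-screw press, fixed to the table, base plate 270 x 300 x 20 mm. Origin on the table surface midway between the two screws; x points from its open front to the stop at its back, y to the left screw, z up. Screws at x = 0, y = +115 and -115 mm, each under a blue cap (100 x 34 mm, top at z = 110 mm) with its knob on top
- bed_front (a point): middle of the front edge of the press's flat steel bed: the bed's top is at z = 26 mm, from x = -150 to 65 mm of the press, 134 mm wide, between two low aluminium side guides (tops at z = 38 mm, 137 mm apart)
- stop_face (a point): middle of the front face of the steel stop across the back of the bed (face at x = 65 mm of the press, top at z = 45 mm)
- plaque: the glued plywood plaque with a red dot, 130 x 130 x 18 mm, 0.17 to 0.34 kg, loose on the bed, partly out at the front; origin at the centre of its underside, x as the press's. It has to slide 40 to 75 mm. Home, its back face touches the stop and its centre is at x = 0 of the press; its front 20 mm still stick out before the press plate. More than 30 N of push damages it
- plaque_center (a point): the centre of the plaque, half-way up (9 mm above its underside)
- platen: the press plate: aluminium, 90 x 180 x 18 mm with end lugs (262 mm over all) and a red stripe on top, carried by the two screws, square at the start; origin on the left screw's axis, half-way up; axes as the press's when square. It racks and is spoilt if its two ends differ in height by more than 5 mm over the 230 mm between the screws (1 rad between the knobs)
- platen_mid (a point): underside of the press plate, middle. Below it hang wooden packing of unknown thickness and a springy rubber pad 90 x 120 mm, whose underside starts 4 to 8.5 mm above the plaque's top: feel the first touch. After that, lowering both ends presses about 30 N harder per mm. Aim for about 115 N in all (70 to 160 N is good); over 200 N crushes the plaque
- platen_left (a point): underside of the press plate on the left screw's axis. Clamped, each screw bears half of the force while the plate is square; the end wound further down bears more (about 0.5 + 0.3 of it per rad that its knob is ahead)
- platen_right (a point): underside of the press plate on the right screw's axis
- knob_left (a joint): turn of the left (+y) knob, rad: 0 at the start, grows clockwise seen from above, lowering the left end of the plate 5 mm per rad; it stays where it is left. Dry friction 0.42 N m; the load adds 0.005 N m per newton on this screw when winding down and takes it off when winding back: well clamped, about 0.7 N m to tighten, 0.13 to ease (the plate's weight takes 0.03 off)
- knob_right (a joint): turn of the right (-y) knob, rad: the same for the right end of the plate. Equal turns of the two knobs mean a square plate
- knob_left_grip (a point): left knob: orange ribbed upright cylinder, 40 mm across, 32 mm high, white pointer line on top, underside at z = 110 mm; this point is on its axis half-way up. It can be gripped from above at any yaw; it turns but does not move up or down
- knob_right_grip (a point): right knob: green, otherwise as the left one

How it is judged:
By the outcome, as a careful person would: the job done as asked, in the order asked, and still so for the second after the job is handed in, with the robot touching nothing.
It also fails if it takes over 72 s, if anything falls off the work surface, if the arm or the gripper's body presses on something with over 40 N, if the wrist force passes 120 N, or if a joint passes its speed limit or range.

## Working session

There is one attempt and no reset: what is moved stays moved. The work goes in short steps, Python scripts to look and compute and a tool call to move; the robot and the scene stay as the last step left them, time stands still between calls to the robot, and variables do not carry over. Pictures are saved under pics/ and viewed, at most 10 in all, crops included, and the job is handed in when it is done.

Besides the shell and the picture viewer there is one more tool, called after ">>>" in YAML: its name, and indented under it one key for each argument. servo_tool: Moves the arm, as the interface text tells. Its arguments: {"type":"object","properties":{"rows":{"type":"array","items":{"type":"array","items":{"type":"array","items":{"type":"number"}}}},"squeeze":{"type":"number"}},"required":["rows"]}

```bash
ls; mkdir -p pics; python3 - <<'E'
from station import manip
import cv2
for n in("top","side"):
    cv2.imwrite(f"pics/{n}0.png",manip.snapshot(n)); c=manip.camera_info(n); print(c)
print(manip.sense())
E
```

```text
pics
{'K': array([[516.93397765,   0.        , 314.73890082],
       [  0.        , 516.93397765, 244.53012362],
       [  0.        ,   0.        ,   1.        ]]), 'camera_from_world': array([[-0.01741395, -0.99907965,  0.03919948,  0.01579598],
       [-0.98843945,  0.01129628, -0.15119473,  0.57887817],
       [ 0.15061277, -0.04137921, -0.98772646,  0.6864104 ],
       [ 0.        ,  0.        ,  0.        ,  1.        ]])}
{'K': array([[561.83933288,   0.        , 323.2067762 ],
       [  0.        , 561.83933288, 245.02726025],
       [  0.        ,   0.        ,   1.        ]]), 'camera_from_world': array([[ 0.85906665, -0.51177487,  0.009538  , -0.49177979],
       [-0.36237864, -0.62123876, -0.6947979 ,  0.29398902],
       [ 0.36150548,  0.59342134, -0.71914178,  0.55423067],
       [ 0.        ,  0.        ,  0.        ,  1.        ]])}
{'t': 0.1, 'q': array([-1.33448699e+00,  5.28396619e-01,  1.43379789e+00, -1.76702201e-06,
        1.18141095e+00, -1.78513288e-01]), 'qd': array([ 1.33314474e-03, -8.66205129e-04, -3.36405088e-03,  6.17378908e-04,
        6.64327356e-05,  3.36477777e-04]), 'tau': array([-5.37742471e-04, -4.43304563e+01, -1.78586715e+01, -1.81016558e-04,
        3.90957110e-03,  1.32532543e-05]), 'tcp_pos': array([ 0.25176319, -0.57136943,  0.24940951]), 'tool_rot': array([ 9.78566710e-01,  2.05927611e-01, -2.98957123e-05, -1.00595949e-03]), 'force': array([-0.92814853,  0.06278771,  0.00730333]), 'ft_torque': array([-0.04415846, -0.06197295,  0.06164628]), 'gripper_force': 0.0, 'finger_gap': 0.9986464546558638}
```

View pics/top0.png

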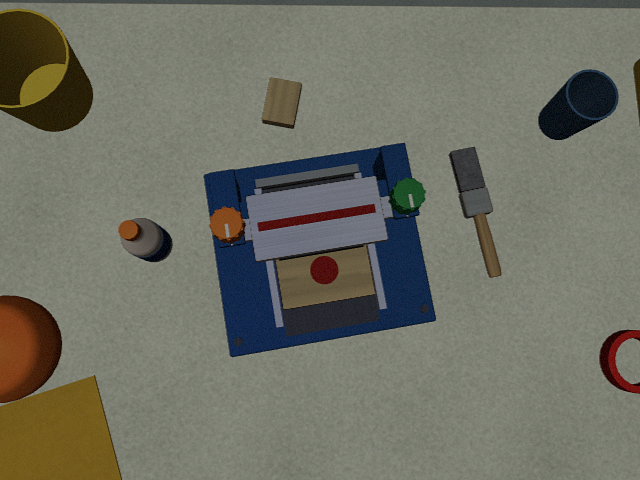

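View pics/side0.png

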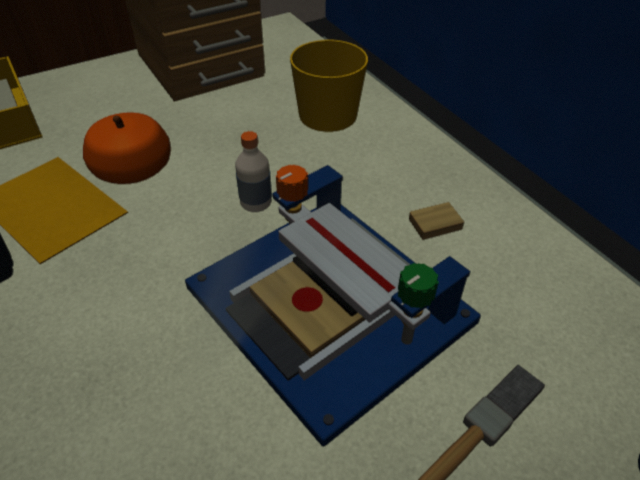

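The top view shows the orange knob at (227,224), the green knob at (407,195), the red dot at (324,270) and the plaque's front edge near row 300. The side view has the knobs at (292,183) and (418,285). The plaque's front is clear to push from the robot's side.

```bash
cat > h.py <<'E'
import numpy as np, cv2
from station import manip
from scipy.spatial.transform import Rotation as R
def ray(n,uv):
    c=manip.camera_info(n);T=c["camera_from_world"];r=T[:3,:3].T
    return -r@T[:3,3], r@np.linalg.solve(c["K"],[*uv,1.])
def plane(n,uv,z):
    o,d=ray(n,uv);return o+d*(z-o[2])/d[2]
def tri(a,b):
    A=[];y=[]
    for n,uv in(("top",a),("side",b)):
        o,d=ray(n,uv);d/=np.linalg.norm(d);P=np.eye(3)-np.outer(d,d);A.append(P);y.append(P@o)
    return np.linalg.lstsq(np.vstack(A),np.hstack(y),rcond=None)[0]
def blob(img,lo,hi,near,rad=40):
    h=cv2.cvtColor(img,cv2.COLOR_BGR2HSV);m=cv2.inRange(h,lo,hi)
    k=np.zeros_like(m);cv2.circle(k,near,rad,255,-1);m&=k
    n,l,s,c=cv2.connectedComponentsWithStats(m);i=1+np.argmax(s[1:,4])
    cs,_=cv2.findContours((l==i).astype(np.uint8),0,2);h=max(cv2.convexHull(np.vstack(cs)) for _ in [0])if 0 else cv2.convexHull(np.vstack(cs))
    M=cv2.moments(h);return np.array([M["m10"]/M["m00"],M["m01"]/M["m00"]]),s[i,4]
OR=((5,150,60),(18,255,255));GR=((50,120,30),(85,255,255));RD=((0,150,60),(4,255,255))
E
python3 - <<'E'
from h import *
t=cv2.imread("pics/top0.png");s=cv2.imread("pics/side0.png")
P={}
for nm,c,a,b in(("L",OR,(227,224),(292,183)),("R",GR,(407,195),(418,285)),("dot",RD,(324,270),(307,300))):
    r=30 if nm!="dot" else 20
    A,na=blob(t,*c,a,r);B,nb=blob(s,*c,b,r)
    P[nm]=tri(A,B);print(nm,A,na,B,nb,P[nm],plane("top",A,.044 if nm=="dot" else .13),plane("side",B,.044 if nm=="dot" else .126))
d=P["L"]-P["R"];print(np.hypot(*d[:2]))
yaw=np.arctan2(-d[0],d[1]);m=(P["L"]+P["R"])/2
print("yaw",np.degrees(yaw),m)
# base plate corners z=.02 (top view)
C=[plane("top",u,.02) for u in((205,174),(405,144),(436,321),(232,356))];print(np.round(C,4),np.mean(C,0))
for i in range(4):
    e=C[i]-C[(i+1)%4];print(np.linalg.norm(e),np.degrees(np.arctan2(e[1],e[0])))
c,s_=np.cos(yaw),np.sin(yaw);ax=np.array([c,s_]);ay=np.array([-s_,c])
q=P["dot"][:2]-m[:2];print("dot in press",q@ax,q@ay)
for u in((280,307),(377,296)):
    q=plane("top",u,.035)[:2]-m[:2];print("front edge",q@ax,q@ay)
print(R.from_quat(manip.sense()["tool_rot"]).as_matrix())
cv2.imwrite("pics/crop.png",cv2.resize(t[130:370,190:450],None,fx=2.3,fy=2.3,interpolation=2))
E
```

```text
L [226.09816066 223.21940691] 795 [291.44466937 175.06174089] 453 [0.59266694 0.11936389 0.13954544] [0.59393961 0.12082567 0.13      ] [0.60096369 0.13420621 0.126     ]
R [407.67084997 194.47157254] 762 [418.93814837 277.72714817] 760 [ 0.62808066 -0.10696933  0.13884556] [ 0.62891245 -0.10830973  0.13      ] [ 0.6379043  -0.09930715  0.126     ]
dot [323.87333333 269.65768116] 468 [306.69495339 299.00289296] 543 [ 0.54376581 -0.00494404  0.04478688] [ 0.54321219 -0.00475346  0.044     ] [ 0.54472397 -0.00457253  0.044     ]
0.22908700508895063
yaw 8.892805170764415 [0.6103738  0.00619728 0.1391955 ]
[[ 0.6899  0.1668  0.02  ]
 [ 0.7351 -0.133   0.02  ]
 [ 0.4693 -0.1663  0.02  ]
 [ 0.4257  0.1254  0.02  ]] [ 0.58001115 -0.00177778  0.02      ]
0.30326190077611553 98.56982174829291
0.26786589989546467 7.137602128830439
0.2949771817993425 -81.5042642841179
0.26740552401338896 -171.089529896438
dot in press -0.06752961357584268 -0.0007107141942572239
front edge -0.10858410035165485 0.06868887141472516
front edge -0.11669202285929749 -0.06877815207083368
[[ 9.15187636e-01  4.03027749e-01 -4.72819565e-04]
 [ 4.03027870e-01 -9.15185614e-01  1.95648422e-03]
 [ 3.55799769e-04 -1.98110963e-03 -9.99997974e-01]]
```

View pics/crop.png

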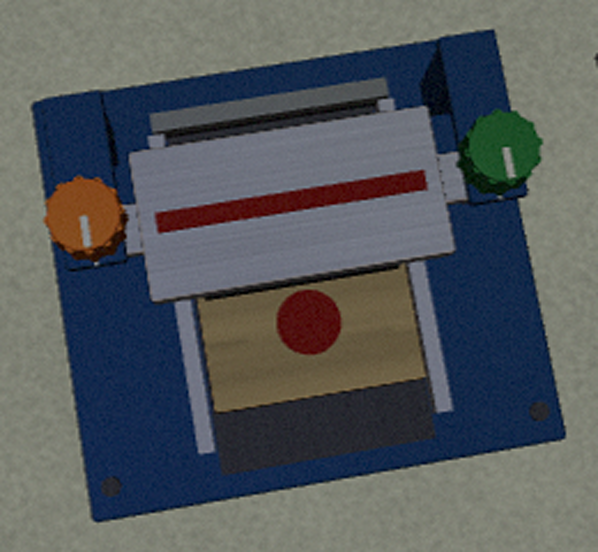

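```bash
python3 - <<'E'
from h import *
t=cv2.imread("pics/top0.png");s=cv2.imread("pics/side0.png")
# red stripe ends
for a,b in(((258,227),(308,220)),((375,209),(391,290))): print("stripe",tri(a,b))
print("bottle top",tri((130,230),(250,137)))
yaw=np.radians(8.8);ax=np.array([np.cos(yaw),np.sin(yaw)]);ay=np.array([-ax[1],ax[0]])
m=np.array([.6108,.0062])
P=lambda u,z:(plane("top",u,z)[:2]-m)@np.c_[ax,ay]
for n,u,z in(("front L",(283.5,308.7),.044),("front R",(376,294.3),.044),("bed L",(286,335),.026),("bed R",(378.5,321),.026),("stop L",(255.5,185),.045),("stop R",(358,170),.045),("cap L front",(220,247),.11),("cap R front",(417,215),.11)): print(n,P(u,z))
for u in((226.1,223.2),(407.7,194.5)): print([np.round(plane("top",u,z),4) for z in(.13,.136,.142)])
E
```

```text
stripe [0.59755585 0.08435721 0.0846504 ]
stripe [ 0.62101862 -0.07337412  0.08693581]
bottle top [0.58795201 0.23837929 0.1287684 ]
front L [-0.11255895  0.06399455]
front R [-0.11466454 -0.06646463]
bed L [-0.14882728  0.06673418]
bed R [-0.15193344 -0.06585071]
stop L [0.06731722 0.07506253]
stop R [ 0.06581891 -0.07418567]
cap L front [-0.02406943  0.12991244]
cap R front [-0.02428589 -0.1279311 ]
[array([0.594 , 0.1208, 0.13  ]), array([0.5928, 0.12  , 0.136 ]), array([0.5916, 0.1193, 0.142 ])]
[array([ 0.6289, -0.1083,  0.13  ]), array([ 0.6274, -0.107 ,  0.136 ]), array([ 0.6259, -0.1056,  0.142 ])]
```

>>> servo_tool:
  rows:
    - [[0, 0, 5, 0, 0, 0, -1], [0, 0, 5, 0, 0, 0, -1], [0, 0, 5, 0, 0, 0, -1], [0, 0, 0, 0.019, -0.032, 0, -1], [0, 0, 0, 0.019, -0.032, 0, -1], [0, 0, 0, 0.019, -0.032, 0, -1], [0, 0, 0, 0.019, -0.032, 0, -1], [0, 0, 0, 0.019, -0.032, 0, -1]]
  squeeze: 20

```text
t: 0.77
tcp_pos: [0.3215, -0.3974, 0.2499]
tool_rot: [0.997, 0.076, -0.0, -0.001]
force: [0.4, -0.5, -0.3]
finger_gap: 0.001
gripper_force: 0.0
```

>>> servo_tool:
  rows:
    - [[0, 0, 0, 0.021, -0.035, 0, -1], [0, 0, 0, 0.021, -0.035, 0, -1], [0, 0, 0, 0.021, -0.035, 0, -1], [0, 0, 0, 0.021, -0.035, 0, -1], [0, 0, 0, 0.021, -0.035, 0, -1], [0, 0, 0, 0.021, -0.035, 0, -1], [0, 0, 0, 0.021, -0.035, 0, -1], [0, 0, 0, 0.021, -0.035, 0, -1]]

```text
t: 1.43
tcp_pos: [0.4449, -0.095, 0.2502]
tool_rot: [0.997, 0.076, -0.0, -0.0]
force: [0.9, 0.6, -0.8]
finger_gap: -0.001
gripper_force: 0.0
```

>>> servo_tool:
  rows:
    - [[0, 0, 0, 0.02, -0.035, 0.01, -1], [0, 0, 0, 0.015, -0.025, 0.03, -1], [0, 0, 0, 0, 0, 0.04, -1], [0, 0, 0, 0, 0, 0.04, -1], [0, 0, 0, 0, 0, 0.03, -1], [0, 0, 0, 0, 0, 0, -1]]

```text
t: 1.93
tcp_pos: [0.4664, -0.031, 0.0954]
tool_rot: [0.997, 0.077, -0.006, -0.002]
force: [-0.5, 1.2, 0.6]
finger_gap: 0.001
gripper_force: 0.0
```

>>> servo_tool:
  rows:
    - [[0, 0, 0, 0.013, -0.016, 0, -1], [0, 0, 0, 0, 0, 0, -1], [0, 0, 0, 0, 0, 0.02, -1], [0, 0, 0, 0, 0, 0.012, -1], [0, 0, 0, 0, 0, 0, -1]]

```text
t: 2.35
tcp_pos: [0.4802, -0.015, 0.0685]
tool_rot: [0.997, 0.077, -0.0, -0.0]
force: [-0.3, 0.8, -0.6]
finger_gap: 0.002
gripper_force: 0.0
```

>>> servo_tool:
  rows:
    - [[0, 0, 0, -0.002, 0, 0.01, -1], [0, 0, 0, 0, 0, 0.008, -1], [0, 0, 0, 0, 0, 0, -1], [0, 0, 0, 0, 0, 0, -1]]

```text
t: 2.68
tcp_pos: [0.4789, -0.0153, 0.0511]
tool_rot: [0.997, 0.076, 0.0, 0.0]
force: [0.3, -0.6, 0.2]
finger_gap: -0.002
gripper_force: 0.0
```

>>> servo_tool:
  rows:
    - [[0, 0, 0, 0.003, 0, 0, -1], [0, 0, 0, 0.003, 0, 0, -1], [0, 0, 0, 0.003, 0, 0, -1], [0, 0, 0, 0.003, 0, 0, -1], [0, 0, 0, 0.003, 0, 0, -1], [0, 0, 0, 0.003, 0, 0, -1], [0, 0, 0, 0.003, 0, 0, -1], [0, 0, 0, 0.003, 0, 0, -1]]

```text
t: 3.35
tcp_pos: [0.5012, -0.011, 0.0504]
tool_rot: [0.997, 0.077, -0.001, -0.0]
force: [-5.1, -0.9, 4.7]
finger_gap: -0.004
gripper_force: 2.5
```

```bash
python3 - <<'E'
from h import *
s=manip.snapshot("side");t=manip.snapshot("top")
cv2.imwrite("pics/c1.png",np.hstack([cv2.resize(s[160:400,180:440],(400,370)),cv2.resize(t[130:370,190:450],(400,370))]))
q=manip.sense();print(q["force"],q["ft_torque"],q["tcp_pos"])
E
```

```text
[-2.52630516  0.15752377  1.94963655] [0.04573446 0.39657611 0.01983849] [ 0.50304604 -0.01125335  0.05036335]
```

View pics/c1.png

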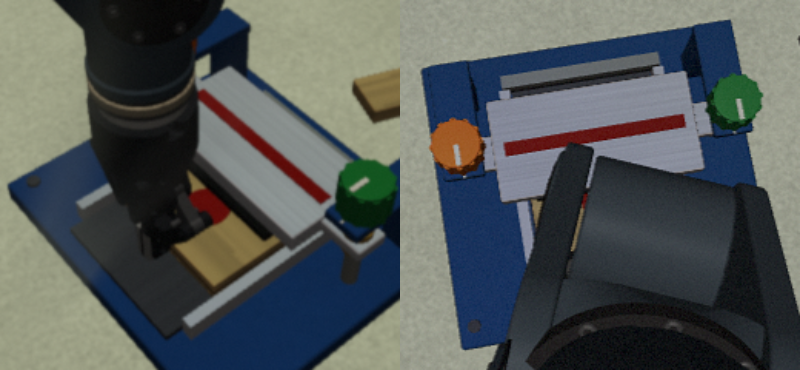

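The side view shows the shut fingers behind the plaque's front edge, clear of the guides and the plate. It slides at about 3 to 5 N.

>>> servo_tool:
  rows:
    - [[0, 0, 0, 0.003, 0, 0, -1], [0, 0, 0, 0.003, 0, 0, -1], [0, 0, 0, 0.003, 0, 0, -1], [0, 0, 0, 0.003, 0, 0, -1], [0, 0, 0, 0.003, 0, 0, -1], [0, 0, 0, 0.003, 0, 0, -1], [0, 0, 0, 0.003, 0, 0, -1], [0, 0, 0, 0.003, 0, 0, -1]]

```text
t: 4.12
tcp_pos: [0.5265, -0.0076, 0.0504]
tool_rot: [0.997, 0.076, 0.0, 0.0]
force: [-0.9, -0.1, -0.9]
finger_gap: 0.004
gripper_force: 0.7
```

>>> servo_tool:
  rows:
    - [[0, 0, 0, 0.001, 0, 0, -1], [0, 0, 0, 0.001, 0, 0, -1], [0, 0, 0, 0.001, 0, 0, -1]]

```text
t: 4.37
tcp_pos: [0.5287, -0.0072, 0.0504]
tool_rot: [0.997, 0.077, -0.0, -0.0]
force: [-1.9, -1.3, 0.5]
finger_gap: -0.002
gripper_force: 1.3
```

>>> servo_tool:
  rows:
    - [[0, 0, 0, 0.001, 0, 0, -1], [0, 0, 0, 0.001, 0, 0, -1], [0, 0, 0, 0.001, 0, 0, -1]]

```text
t: 4.62
tcp_pos: [0.5319, -0.0067, 0.0505]
tool_rot: [0.997, 0.076, -0.0, -0.0]
force: [-2.3, 0.4, 0.6]
finger_gap: 0.0
gripper_force: 1.0
```

>>> servo_tool:
  rows:
    - [[0, 0, 0, 0.001, 0, 0, -1], [0, 0, 0, 0, 0, 0, -1]]

```text
t: 4.78
tcp_pos: [0.5335, -0.0066, 0.0505]
tool_rot: [0.997, 0.076, 0.001, 0.0]
force: [-2.1, -0.5, -0.3]
finger_gap: -0.001
gripper_force: 0.7
```

>>> servo_tool:
  rows:
    - [[0, 0, 0, 0.001, 0, 0, -1], [0, 0, 0, 0, 0, 0, -1]]

```text
t: 4.95
tcp_pos: [0.5341, -0.0065, 0.0505]
tool_rot: [0.997, 0.076, 0.0, 0.0]
force: [-1.1, -0.7, 0.2]
finger_gap: 0.0
gripper_force: 1.0
```

>>> servo_tool:
  rows:
    - [[0, 0, 0, 0.001, 0, 0, -1], [0, 0, 0, 0, 0, 0, -1]]

```text
t: 5.12
tcp_pos: [0.5351, -0.0063, 0.0505]
tool_rot: [0.997, 0.076, 0.0, -0.0]
force: [-1.6, 0.2, -0.8]
finger_gap: -0.0
gripper_force: 1.0
```

>>> servo_tool:
  rows:
    - [[0, 0, 0, 0.0007, 0, 0, -1], [0, 0, 0, 0, 0, 0, -1]]

```text
t: 5.28
tcp_pos: [0.5357, -0.0062, 0.0504]
tool_rot: [0.997, 0.076, 0.0, -0.0]
force: [-2.0, -0.4, 0.7]
finger_gap: -0.003
gripper_force: 1.2
```

>>> servo_tool:
  rows:
    - [[0, 0, 0, 0.0007, 0, 0, -1], [0, 0, 0, 0, 0, 0, -1]]

```text
t: 5.45
tcp_pos: [0.5359, -0.0061, 0.0504]
tool_rot: [0.997, 0.076, -0.0, -0.0]
force: [-3.6, -1.6, 1.4]
finger_gap: 0.006
gripper_force: 1.8
```

>>> servo_tool:
  rows:
    - [[0, 0, 0, 0.0005, 0, 0, -1], [0, 0, 0, 0, 0, 0, -1]]

```text
t: 5.62
tcp_pos: [0.5359, -0.0061, 0.0504]
tool_rot: [0.997, 0.077, -0.001, -0.0]
force: [-4.8, -1.3, 2.8]
finger_gap: -0.002
gripper_force: 2.4
```

>>> servo_tool:
  rows:
    - [[0, 0, 0, 0.0005, 0, 0, -1], [0, 0, 0, 0, 0, 0, -1]]

```text
t: 5.78
tcp_pos: [0.536, -0.006, 0.0504]
tool_rot: [0.997, 0.077, -0.002, -0.0]
force: [-5.0, -2.5, 4.0]
finger_gap: 0.002
gripper_force: 2.9
```

>>> servo_tool:
  rows:
    - [[0, 0, 0, 0.001, 0, 0, -1], [0, 0, 0, 0.0005, 0, 0, -1], [0, 0, 0, 0, 0, 0, -1]]

```text
t: 6.03
tcp_pos: [0.536, -0.006, 0.0504]
tool_rot: [0.997, 0.077, -0.003, -0.0]
force: [-8.5, -4.4, 6.3]
finger_gap: 0.002
gripper_force: 4.3
```

>>> servo_tool:
  rows:
    - [[0, 0, 0, -0.003, 0, 0, -1], [0, 0, 0, -0.01, 0, 0, -1], [0, 0, 0, -0.015, 0, 0, -1], [0, 0, 0, 0, 0, -0.04, -1], [0, 0, 0, 0, 0, -0.04, -1], [0, 0, 0, 0, 0, -0.04, -1], [0, 0, 0, 0, 0, 0, -1]]

```text
t: 6.62
tcp_pos: [0.5176, -0.0111, 0.1774]
tool_rot: [0.997, 0.076, 0.009, 0.003]
force: [0.8, -1.2, -0.6]
finger_gap: -0.0
gripper_force: 0.0
```

>>> servo_tool:
  rows:
    - [[0, 0, 0, 0.0235, -0.0295, 0, 0.5], [0, 0, 0, 0.0235, -0.0295, 0, 0.5], [0, 0, 0, 0.0235, -0.0295, 0, 0.5], [0, 0, 0, 0.0235, -0.0295, 0, 0.5], [0, 0, 0, 0, 0, 0, 0.5], [0, 0, 0, 0, 0, 0, 0.5]]
  squeeze: 60

```text
t: 7.12
tcp_pos: [0.5879, 0.123, 0.1703]
tool_rot: [0.997, 0.078, 0.002, -0.0]
force: [-0.4, 0.1, 0.6]
finger_gap: 0.75
gripper_force: 0.0
```

```bash
python3 - <<'E'
from h import *
s=manip.snapshot("side");t=manip.snapshot("top")
cv2.imwrite("pics/c2.png",np.hstack([cv2.resize(s[100:340,180:440],(400,370)),cv2.resize(t[130:370,190:450],(400,370))]))
q=manip.sense();print(q["force"],q["ft_torque"],q["tcp_pos"],q["q"][5])
E
```

```text
[-0.45497327 -0.5984931   1.20160377] [-0.00243263  0.05008118 -0.00665434] [0.58600309 0.1208517  0.17001923] 1.4343200702987542
```

View pics/c2.png

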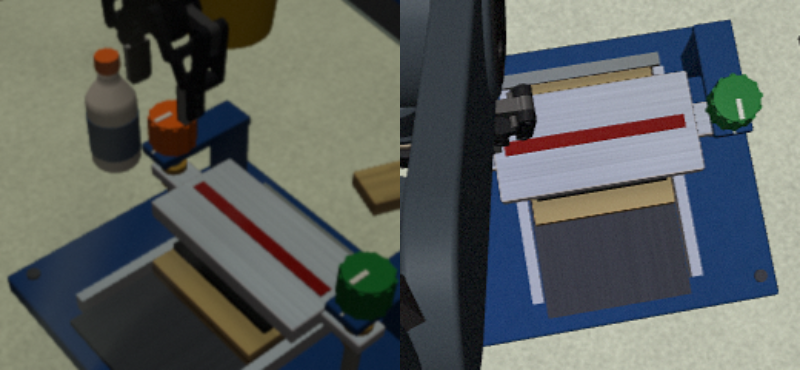

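The plaque shows home against the stop, about 20 mm out in front of the plate, and the bottle is clear of the gripper. I'm going down on the left knob.

>>> servo_tool:
  rows:
    - [[0, 0, 0, 0.0075, 0.002, 0, 0.5], [0, 0, 0, 0, 0, 0.02, 0.5], [0, 0, 0, 0, 0, 0.018, 0.5], [0, 0, 0, 0, 0, 0, 0.5]]

```text
t: 7.55
tcp_pos: [0.5919, 0.1185, 0.1295]
tool_rot: [0.997, 0.075, -0.003, -0.0]
force: [-1.5, -0.1, -0.3]
finger_gap: 0.755
gripper_force: 0.0
```

>>> servo_tool:
  rows:
    - [[0, 0, 0, 0, 0, 0, -0.1], [0, 0, 0, 0, 0, 0, -0.1], [0, 0, 0, 0, 0, 0, -1], [0, 0, 0, 0, 0, 0, -1]]

```text
t: 7.88
tcp_pos: [0.5942, 0.1203, 0.1336]
tool_rot: [0.997, 0.076, 0.001, -0.0]
force: [-1.6, 1.6, 0.3]
finger_gap: 0.449
gripper_force: 61.2
```

```bash
cat > s.py <<'E'
from station import manip
import numpy as np
q=manip.sense();np.set_printoptions(precision=3,suppress=True)
x,y=q["tool_rot"][:2];print(round(q["t"],2),"F",q["force"],"M",q["ft_torque"],"p",q["tcp_pos"],"yaw",round(float(np.degrees(2*np.arctan2(y,x))),2),"tau6",q["tau"][5],"gap",round(q["finger_gap"]*85,1),"g",round(q["gripper_force"],1))
E
python3 s.py
```

```text
7.88 F [-1.551  1.554  0.278] M [ 0.249  0.173 -0.154] p [0.594 0.12  0.134] yaw 8.72 tau6 -0.11494903592392802 gap 38.1 g 61.2
```

>>> servo_tool:
  rows:
    - [[0, 0, 6, 0, 0, 0, -1], [0, 0, 6, 0, 0, 0, -1], [0, 0, 6, 0, 0, 0, -1], [0, 0, 6, 0, 0, 0, -1]]

```text
t: 8.22
tcp_pos: [0.5942, 0.1199, 0.1336]
tool_rot: [0.991, -0.134, 0.001, 0.0]
force: [0.0, 0.4, 1.9]
finger_gap: 0.454
gripper_force: 61.1
```

```bash
python3 s.py
```

```text
8.22 F [0.025 0.354 1.896] M [-0.017  0.179  0.427] p [0.594 0.12  0.134] yaw -15.39 tau6 -0.41159371845424175 gap 38.6 g 61.1
```

>>> servo_tool:
  rows:
    - [[0, 0, 2, 0, 0, 0, -1], [0, 0, 2, 0, 0, 0, -1]]

```text
t: 8.38
tcp_pos: [0.5941, 0.1198, 0.1336]
tool_rot: [0.986, -0.167, 0.001, 0.0]
force: [-1.0, -0.1, 1.5]
finger_gap: 0.447
gripper_force: 61.0
```

```bash
python3 s.py
```

```text
8.38 F [-0.979 -0.113  1.459] M [-0.001  0.162  0.432] p [0.594 0.12  0.134] yaw -19.2 tau6 0.15502966940402985 gap 38.0 g 61.0
```

>>> servo_tool:
  rows:
    - [[0, 0, 0, 0, 0, 0, -1], [0, 0, 0, 0, 0, 0, -1]]

```text
t: 8.55
tcp_pos: [0.5941, 0.1198, 0.1336]
tool_rot: [0.986, -0.167, 0.001, 0.0]
force: [-2.0, -0.7, 6.3]
finger_gap: 0.448
gripper_force: 61.5
```

```bash
python3 s.py
```

```text
8.55 F [-2.008 -0.743  6.31 ] M [-0.153  0.301  0.044] p [0.594 0.12  0.134] yaw -19.18 tau6 0.030303873354569077 gap 38.1 g 61.5
```

>>> servo_tool:
  rows:
    - [[0, 0, 0, 0, 0, 0, 0.5], [0, 0, 0, 0, 0, 0, 0.5], [0, 0, -7, 0, 0, -0.02, 0.5], [0, 0, -7, 0, 0, -0.02, 0.5], [0, 0, -7, 0, 0, 0, 0.5], [0, 0, -7, 0, 0, 0, 0.5]]

```text
t: 9.05
tcp_pos: [0.5951, 0.1201, 0.1739]
tool_rot: [0.997, 0.079, 0.002, 0.0]
force: [0.0, -0.0, -0.4]
finger_gap: 0.743
gripper_force: 0.0
```

>>> servo_tool:
  rows:
    - [[0, 0, 0, -0.001, 0.038, 0, 0.5], [0, 0, 0, 0, 0.038, 0, 0.5], [0, 0, 0, 0, 0.038, 0, 0.5], [0, 0, 0, 0, 0.038, 0, 0.5], [0, 0, 0, 0, 0.038, 0, 0.5], [0, 0, 0, 0, 0.038, 0, 0.5], [0, 0, 0, 0, 0, 0, 0.5], [0, 0, 0, 0, 0, 0, 0.5]]

```text
t: 9.72
tcp_pos: [0.628, -0.1081, 0.1722]
tool_rot: [0.997, 0.074, 0.0, 0.0]
force: [-1.0, 0.7, 0.3]
finger_gap: 0.749
gripper_force: 0.0
```

```bash
python3 s.py
```

```text
9.72 F [-0.985  0.671  0.335] M [0.04  0.021 0.02 ] p [ 0.628 -0.108  0.172] yaw 8.53 tau6 -0.03257563104853034 gap 63.7 g 0.0
```

>>> servo_tool:
  rows:
    - [[0, 0, 0, 0, 0, 0.02, 0.5], [0, 0, 0, 0, 0, 0.0185, 0.5], [0, 0, 0, 0, 0, 0, 0.5], [0, 0, 0, 0, 0, 0, 0], [0, 0, 0, 0, 0, 0, -1], [0, 0, 0, 0, 0, 0, -1], [0, 0, 0, 0, 0, 0, -1]]

```text
t: 10.3
tcp_pos: [0.6279, -0.107, 0.1353]
tool_rot: [0.997, 0.077, 0.0, 0.002]
force: [-2.0, -5.3, -2.0]
finger_gap: 0.448
gripper_force: 60.7
```

```bash
python3 s.py
```

```text
10.3 F [-1.998 -5.261 -1.956] M [-0.753  0.277  0.07 ] p [ 0.628 -0.107  0.135] yaw 8.86 tau6 0.02545831084717065 gap 38.0 g 60.7
```

>>> servo_tool:
  rows:
    - [[0, 0, 6, 0, 0.0005, 0, -1], [0, 0, 6, 0, 0, 0, -1], [0, 0, 6, 0, 0, 0, -1], [0, 0, 6, 0, 0, 0, -1]]

```text
t: 10.63
tcp_pos: [0.6279, -0.1066, 0.1353]
tool_rot: [0.991, -0.134, 0.001, 0.001]
force: [-1.2, -4.5, -1.5]
finger_gap: 0.449
gripper_force: 60.7
```

```bash
python3 s.py
```

```text
10.63 F [-1.25  -4.508 -1.507] M [-0.38   0.142  0.484] p [ 0.628 -0.107  0.135] yaw -15.36 tau6 -0.4152302909642458 gap 38.2 g 60.7
```

>>> servo_tool:
  rows:
    - [[0, 0, 2, 0, 0, 0, -1], [0, 0, 2, 0, 0, 0, -1]]

```text
t: 10.8
tcp_pos: [0.628, -0.1066, 0.1352]
tool_rot: [0.986, -0.167, 0.001, 0.001]
force: [-0.4, -3.3, -1.4]
finger_gap: 0.449
gripper_force: 60.6
```

```bash
python3 s.py
```

```text
10.8 F [-0.43  -3.26  -1.401] M [-0.429  0.136  0.424] p [ 0.628 -0.107  0.135] yaw -19.17 tau6 0.15139270573854446 gap 38.1 g 60.6
```

>>> servo_tool:
  rows:
    - [[0, 0, 2, 0, 0, 0, -1], [0, 0, 2, 0, 0, 0, -1], [0, 0, 2, 0, 0, 0, -1]]

```text
t: 11.05
tcp_pos: [0.628, -0.1065, 0.1353]
tool_rot: [0.976, -0.218, 0.001, 0.001]
force: [-1.5, -2.9, -1.2]
finger_gap: 0.453
gripper_force: 60.7
```

```bash
python3 s.py
```

```text
11.05 F [-1.476 -2.903 -1.247] M [-0.401  0.106  0.351] p [ 0.628 -0.107  0.135] yaw -25.16 tau6 0.11933251284062862 gap 38.5 g 60.7
```

>>> servo_tool:
  rows:
    - [[0, 0, 0, 0, 0, 0, 0.5], [0, 0, 0, 0, 0, 0, 0.5], [0, 0, -7, 0, 0, -0.02, 0.5], [0, 0, -7, 0, 0, -0.018, 0.5], [0, 0, -7, 0, 0, 0, 0.5], [0, 0, -7, 0, 0, 0, 0.5], [0, 0, -6, 0, 0, 0, 0.5]]

```text
t: 11.63
tcp_pos: [0.6284, -0.1055, 0.1736]
tool_rot: [0.997, 0.08, 0.001, 0.0]
force: [-0.3, -0.1, -0.7]
finger_gap: 0.75
gripper_force: 0.0
```

>>> servo_tool:
  rows:
    - [[0, 0, 0, 0.001, -0.038, 0, 0.5], [0, 0, 0, 0, -0.038, 0, 0.5], [0, 0, 0, 0, -0.038, 0, 0.5], [0, 0, 0, 0, -0.038, 0, 0.5], [0, 0, 0, 0, -0.038, 0, 0.5], [0, 0, 0, 0, -0.038, 0, 0.5], [0, 0, 0, 0, 0, 0, 0.5], [0, 0, 0, 0, 0, 0, 0.5]]

```text
t: 12.3
tcp_pos: [0.5936, 0.1224, 0.1729]
tool_rot: [0.997, 0.079, 0.001, -0.0]
force: [0.7, -0.9, 0.4]
finger_gap: 0.75
gripper_force: 0.0
```

```bash
python3 s.py
```

```text
12.3 F [ 0.715 -0.883  0.442] M [-0.009 -0.013  0.056] p [0.594 0.122 0.173] yaw 9.07 tau6 0.03799280617386103 gap 63.8 g 0.0
```

>>> servo_tool:
  rows:
    - [[0, 0, 0, 0, 0.002, 0.02, 0.5], [0, 0, 0, 0, 0, 0.019, 0.5], [0, 0, 0, 0, 0, 0, 0.5], [0, 0, 0, 0, 0, 0, 0], [0, 0, 0, 0, 0, 0, -1], [0, 0, 0, 0, 0, 0, -1], [0, 0, 0, 0, 0, 0, -1]]

```text
t: 12.88
tcp_pos: [0.5941, 0.1201, 0.1346]
tool_rot: [0.997, 0.075, 0.001, -0.003]
force: [-2.6, 7.9, 0.7]
finger_gap: 0.448
gripper_force: 60.6
```

```bash
python3 s.py
```

```text
12.88 F [-2.555  7.923  0.671] M [ 1.441  0.351 -0.162] p [0.594 0.12  0.135] yaw 8.59 tau6 -0.18573122564703226 gap 38.1 g 60.6
```

>>> servo_tool:
  rows:
    - [[0, 0, 6, 0, 0, 0, -1], [0, 0, 6, 0, 0, 0, -1], [0, 0, 4, 0, 0, 0, -1], [0, 0, 2, 0, 0, 0, -1]]

```text
t: 13.22
tcp_pos: [0.5941, 0.1198, 0.1347]
tool_rot: [0.997, -0.082, 0.0, -0.002]
force: [-1.7, 8.3, 1.4]
finger_gap: 0.446
gripper_force: 60.5
```

```bash
python3 s.py
```

```text
13.22 F [-1.66   8.254  1.362] M [1.328 0.284 0.382] p [0.594 0.12  0.135] yaw -9.39 tau6 0.30864584259688854 gap 37.9 g 60.5
```

>>> servo_tool:
  rows:
    - [[0, 0, 2, 0, 0, 0, -1], [0, 0, 2, 0, 0, 0, -1], [0, 0, 2, 0, 0, 0, -1]]

```text
t: 13.47
tcp_pos: [0.594, 0.1198, 0.1347]
tool_rot: [0.991, -0.133, 0.0, -0.002]
force: [-1.9, 7.9, 2.4]
finger_gap: 0.444
gripper_force: 60.5
```

```bash
python3 s.py
```

```text
13.47 F [-1.901  7.927  2.426] M [1.275 0.289 0.436] p [0.594 0.12  0.135] yaw -15.32 tau6 0.12059752363711596 gap 37.8 g 60.5
```

>>> servo_tool:
  rows:
    - [[0, 0, 2, 0, 0, 0, -1], [0, 0, 2, 0, 0, 0, -1], [0, 0, 2, 0, 0, 0, -1]]

```text
t: 13.72
tcp_pos: [0.594, 0.1197, 0.1346]
tool_rot: [0.983, -0.185, -0.0, -0.002]
force: [-1.8, 7.4, 1.4]
finger_gap: 0.45
gripper_force: 60.6
```

```bash
python3 s.py
```

```text
13.72 F [-1.8    7.443  1.417] M [1.219 0.328 0.43 ] p [0.594 0.12  0.135] yaw -21.31 tau6 0.1418587937951088 gap 38.3 g 60.6
```

>>> servo_tool:
  rows:
    - [[0, 0, 2, 0, 0, 0, -1], [0, 0, 2, 0, 0, 0, -1]]

```text
t: 13.88
tcp_pos: [0.594, 0.1196, 0.1346]
tool_rot: [0.976, -0.219, -0.0, -0.002]
force: [-2.5, 8.2, 2.0]
finger_gap: 0.45
gripper_force: 60.6
```

```bash
python3 s.py
```

```text
13.88 F [-2.54   8.223  1.977] M [1.204 0.304 0.43 ] p [0.594 0.12  0.135] yaw -25.3 tau6 0.15622114297002554 gap 38.2 g 60.6
```

>>> servo_tool:
  rows:
    - [[0, 0, 0, 0, 0, 0, 0.5], [0, 0, 0, 0, 0, 0, 0.5], [0, 0, -7, 0, 0, -0.02, 0.5], [0, 0, -7, 0, 0, -0.018, 0.5], [0, 0, -7, 0, 0, 0, 0.5], [0, 0, -7, 0, 0, 0, 0.5], [0, 0, -6, 0, 0, 0, 0.5]]

```text
t: 14.47
tcp_pos: [0.5953, 0.1168, 0.1726]
tool_rot: [0.997, 0.079, 0.002, 0.0]
force: [-0.7, -0.0, -0.0]
finger_gap: 0.754
gripper_force: 0.0
```

>>> servo_tool:
  rows:
    - [[0, 0, 0, -0.001, 0.038, 0, 0.5], [0, 0, 0, 0, 0.038, 0, 0.5], [0, 0, 0, 0, 0.038, 0, 0.5], [0, 0, 0, 0, 0.038, 0, 0.5], [0, 0, 0, 0, 0.038, 0, 0.5], [0, 0, 0, 0, 0.038, 0, 0.5], [0, 0, 0, 0, 0, 0, 0.5], [0, 0, 0, 0, 0, 0, 0.5]]

```text
t: 15.13
tcp_pos: [0.6287, -0.1115, 0.1718]
tool_rot: [0.997, 0.074, 0.001, 0.001]
force: [-0.1, -0.2, -0.4]
finger_gap: 0.75
gripper_force: 0.0
```

```bash
python3 s.py
```

```text
15.13 F [-0.071 -0.214 -0.372] M [-0.003  0.024 -0.029] p [ 0.629 -0.112  0.172] yaw 8.5 tau6 -0.03280065371654928 gap 63.7 g 0.0
```

>>> servo_tool:
  rows:
    - [[0, 0, 0, 0, -0.0045, 0, 0.5], [0, 0, 0, 0, 0, 0.02, 0.5], [0, 0, 0, 0, 0, 0.018, 0.5], [0, 0, 0, 0, 0, 0, 0.5], [0, 0, 0, 0, 0, 0, 0], [0, 0, 0, 0, 0, 0, -1], [0, 0, 0, 0, 0, 0, -1], [0, 0, 0, 0, 0, 0, -1]]

```text
t: 15.8
tcp_pos: [0.6275, -0.1069, 0.1348]
tool_rot: [0.997, 0.078, 0.0, 0.004]
force: [-2.3, -10.2, -0.4]
finger_gap: 0.45
gripper_force: 60.6
```

```bash
python3 s.py
```

```text
15.8 F [ -2.273 -10.163  -0.403] M [-1.573  0.539 -0.009] p [ 0.627 -0.107  0.135] yaw 8.91 tau6 0.019787003402598202 gap 38.2 g 60.6
```

>>> servo_tool:
  rows:
    - [[0, 0, 6, 0, 0, 0, -1], [0, 0, 6, 0, 0, 0, -1], [0, 0, 4, 0, 0, 0, -1], [0, 0, 2, 0, 0, 0, -1], [0, 0, 2, 0, 0, 0, -1]]

```text
t: 16.22
tcp_pos: [0.6275, -0.1065, 0.1348]
tool_rot: [0.995, -0.097, 0.001, 0.003]
force: [-2.5, -9.5, -0.3]
finger_gap: 0.45
gripper_force: 60.5
```

```bash
python3 s.py
```

```text
16.22 F [-2.545 -9.542 -0.276] M [-1.425  0.433  0.471] p [ 0.627 -0.106  0.135] yaw -11.1 tau6 0.1923301862552762 gap 38.2 g 60.5
```

>>> servo_tool:
  rows:
    - [[0, 0, 2, 0, 0, 0, -1], [0, 0, 2, 0, 0, 0, -1], [0, 0, 2, 0, 0, 0, -1]]

```text
t: 16.47
tcp_pos: [0.6275, -0.1064, 0.1348]
tool_rot: [0.989, -0.149, 0.001, 0.003]
force: [-2.6, -9.7, -0.8]
finger_gap: 0.451
gripper_force: 60.5
```

```bash
python3 s.py
```

```text
16.47 F [-2.634 -9.677 -0.778] M [-1.332  0.361  0.4  ] p [ 0.628 -0.106  0.135] yaw -17.09 tau6 0.19987204112112522 gap 38.3 g 60.5
```

>>> servo_tool:
  rows:
    - [[0, 0, 2, 0, 0, 0, -1], [0, 0, 2, 0, 0, 0, -1], [0, 0, 2, 0, 0, 0, -1]]

```text
t: 16.72
tcp_pos: [0.6276, -0.1062, 0.1348]
tool_rot: [0.98, -0.2, 0.001, 0.003]
force: [-2.7, -7.8, 0.2]
finger_gap: 0.451
gripper_force: 60.5
```

```bash
python3 s.py
```

```text
16.72 F [-2.726 -7.808  0.167] M [-1.244  0.347  0.527] p [ 0.628 -0.106  0.135] yaw -23.08 tau6 0.2245355537161231 gap 38.3 g 60.5
```

>>> servo_tool:
  rows:
    - [[0, 0, 2, 0, 0, 0, -1], [0, 0, 2, 0, 0, 0, -1], [0, 0, 2, 0, 0, 0, -1], [0, 0, 2, 0, 0, 0, -1]]

```text
t: 17.05
tcp_pos: [0.6277, -0.1061, 0.1348]
tool_rot: [0.963, -0.268, 0.002, 0.003]
force: [-1.9, -7.8, -0.9]
finger_gap: 0.449
gripper_force: 60.5
```

```bash
python3 s.py
```

```text
17.05 F [-1.907 -7.826 -0.871] M [-1.204  0.345  0.496] p [ 0.628 -0.106  0.135] yaw -31.07 tau6 0.2575516887009144 gap 38.2 g 60.5
```

>>> servo_tool:
  rows:
    - [[0, 0, 0, 0, 0, 0, 0.5], [0, 0, 0, 0, 0, 0, 0.5], [0, 0, -7, 0, 0, -0.02, 0.5], [0, 0, -7, 0, 0, -0.018, 0.5], [0, 0, -7, 0, 0, 0, 0.5], [0, 0, -7, 0, 0, 0, 0.5], [0, 0, -7, 0, 0, 0, 0.5], [0, 0, -5, 0, 0, 0, 0.5]]

```text
t: 17.72
tcp_pos: [0.6278, -0.1025, 0.1723]
tool_rot: [0.997, 0.08, 0.001, 0.0]
force: [0.2, -0.1, -0.3]
finger_gap: 0.75
gripper_force: 0.0
```

>>> servo_tool:
  rows:
    - [[0, 0, 0, 0.001, -0.038, 0, 0.5], [0, 0, 0, 0, -0.038, 0, 0.5], [0, 0, 0, 0, -0.038, 0, 0.5], [0, 0, 0, 0, -0.038, 0, 0.5], [0, 0, 0, 0, -0.038, 0, 0.5], [0, 0, 0, 0, -0.038, 0, 0.5], [0, 0, 0, 0, 0, 0, 0.5], [0, 0, 0, 0, 0, 0, 0.5]]

```text
t: 18.38
tcp_pos: [0.593, 0.1252, 0.1719]
tool_rot: [0.997, 0.079, 0.001, -0.0]
force: [-0.6, -1.3, -0.8]
finger_gap: 0.75
gripper_force: 0.0
```

```bash
python3 s.py
```

```text
18.38 F [-0.573 -1.297 -0.823] M [-0.035 -0.029  0.036] p [0.593 0.125 0.172] yaw 9.08 tau6 0.03859958262182772 gap 63.7 g 0.0
```

>>> servo_tool:
  rows:
    - [[0, 0, 0, 0, 0.0035, 0.02, 0.5], [0, 0, 0, 0, 0, 0.018, 0.5], [0, 0, 0, 0, 0, 0, 0.5], [0, 0, 0, 0, 0, 0, 0], [0, 0, 0, 0, 0, 0, -1], [0, 0, 0, 0, 0, 0, -1], [0, 0, 0, 0, 0, 0, -1]]

```text
t: 18.97
tcp_pos: [0.5942, 0.1202, 0.1346]
tool_rot: [0.997, 0.075, 0.001, -0.002]
force: [-0.4, 4.9, 1.5]
finger_gap: 0.446
gripper_force: 60.7
```

```bash
python3 s.py
```

```text
18.97 F [-0.409  4.855  1.49 ] M [ 0.937  0.221 -0.168] p [0.594 0.12  0.135] yaw 8.64 tau6 -0.1456745434552431 gap 37.9 g 60.7
```

>>> servo_tool:
  rows:
    - [[0, 0, 5, 0, 0, 0, -1], [0, 0, 3, 0, 0, 0, -1], [0, 0, 2, 0, 0, 0, -1], [0, 0, 2, 0, 0, 0, -1]]

```text
t: 19.3
tcp_pos: [0.5943, 0.12, 0.1346]
tool_rot: [1.0, -0.028, 0.001, -0.001]
force: [-1.1, 5.8, 1.3]
finger_gap: 0.451
gripper_force: 60.7
```

```bash
python3 s.py
```

```text
19.3 F [-1.085  5.821  1.343] M [0.828 0.17  0.568] p [0.594 0.12  0.135] yaw -3.25 tau6 0.2848261781036854 gap 38.3 g 60.7
```

>>> servo_tool:
  rows:
    - [[0, 0, 2, 0, 0, 0, -1], [0, 0, 2, 0, 0, 0, -1], [0, 0, 2, 0, 0, 0, -1]]

```text
t: 19.55
tcp_pos: [0.5942, 0.1199, 0.1345]
tool_rot: [0.997, -0.081, 0.001, -0.001]
force: [-2.1, 4.3, 1.6]
finger_gap: 0.451
gripper_force: 60.7
```

```bash
python3 s.py
```

```text
19.55 F [-2.065  4.323  1.583] M [0.756 0.186 0.602] p [0.594 0.12  0.135] yaw -9.23 tau6 0.30009825713932514 gap 38.3 g 60.7
```

>>> servo_tool:
  rows:
    - [[0, 0, 2, 0, 0, 0, -1], [0, 0, 2, 0, 0, 0, -1], [0, 0, 2, 0, 0, 0, -1]]

```text
t: 19.8
tcp_pos: [0.5942, 0.1198, 0.1346]
tool_rot: [0.991, -0.133, 0.001, -0.001]
force: [-1.3, 5.1, 0.4]
finger_gap: 0.45
gripper_force: 60.7
```

```bash
python3 s.py
```

```text
19.8 F [-1.286  5.115  0.443] M [0.741 0.25  0.598] p [0.594 0.12  0.135] yaw -15.23 tau6 0.3241882938891649 gap 38.2 g 60.7
```

>>> servo_tool:
  rows:
    - [[0, 0, 0, 0, 0, 0, 0.5], [0, 0, 0, 0, 0, 0, 0.5], [0, 0, -6, 0, 0, -0.02, 0.5], [0, 0, -6, 0, 0, -0.018, 0.5], [0, 0, -6, 0, 0, 0, 0.5], [0, 0, -6, 0, 0, 0, 0.5]]

```text
t: 20.3
tcp_pos: [0.5958, 0.118, 0.1733]
tool_rot: [0.997, 0.079, 0.003, 0.0]
force: [-0.8, 0.4, -0.9]
finger_gap: 0.749
gripper_force: 0.0
```

>>> servo_tool:
  rows:
    - [[0, 0, 0, -0.001, 0.038, 0, 0.5], [0, 0, 0, 0, 0.038, 0, 0.5], [0, 0, 0, 0, 0.038, 0, 0.5], [0, 0, 0, 0, 0.038, 0, 0.5], [0, 0, 0, 0, 0.038, 0, 0.5], [0, 0, 0, 0, 0.038, 0, 0.5], [0, 0, 0, 0, 0, 0, 0.5], [0, 0, 0, 0, 0, 0, 0.5]]

```text
t: 20.97
tcp_pos: [0.6285, -0.1104, 0.1716]
tool_rot: [0.997, 0.074, 0.001, 0.001]
force: [0.4, 0.2, 0.7]
finger_gap: 0.751
gripper_force: 0.0
```

```bash
python3 s.py
```

```text
20.97 F [0.449 0.228 0.735] M [ 0.015 -0.02   0.011] p [ 0.628 -0.11   0.172] yaw 8.51 tau6 -0.032888586865738034 gap 63.8 g 0.0
```

>>> servo_tool:
  rows:
    - [[0, 0, 0, 0, -0.0015, 0.02, 0.5], [0, 0, 0, 0, 0, 0.018, 0.5], [0, 0, 0, 0, 0, 0, 0.5], [0, 0, 0, 0, 0, 0, 0], [0, 0, 0, 0, 0, 0, -1], [0, 0, 0, 0, 0, 0, -1], [0, 0, 0, 0, 0, 0, -1]]

```text
t: 21.55
tcp_pos: [0.6281, -0.107, 0.1346]
tool_rot: [0.997, 0.077, 0.001, 0.002]
force: [-0.7, -4.6, -1.1]
finger_gap: 0.451
gripper_force: 60.6
```

```bash
python3 s.py
```

```text
21.55 F [-0.728 -4.552 -1.068] M [-0.76   0.233 -0.035] p [ 0.628 -0.107  0.135] yaw 8.85 tau6 0.0034452990075806156 gap 38.3 g 60.6
```

>>> servo_tool:
  rows:
    - [[0, 0, 5, 0, 0, 0, -1], [0, 0, 3, 0, 0, 0, -1], [0, 0, 2, 0, 0, 0, -1], [0, 0, 2, 0, 0, 0, -1]]

```text
t: 21.88
tcp_pos: [0.6281, -0.1068, 0.1346]
tool_rot: [1.0, -0.027, 0.001, 0.002]
force: [-1.7, -4.6, -0.8]
finger_gap: 0.452
gripper_force: 60.5
```

```bash
python3 s.py
```

```text
21.88 F [-1.729 -4.601 -0.82 ] M [-0.543  0.186  0.634] p [ 0.628 -0.107  0.135] yaw -3.09 tau6 0.3697654511779547 gap 38.4 g 60.5
```

>>> servo_tool:
  rows:
    - [[0, 0, 2, 0, 0, 0, -1], [0, 0, 2, 0, 0, 0, -1], [0, 0, 2, 0, 0, 0, -1], [0, 0, 2, 0, 0, 0, -1]]

```text
t: 22.22
tcp_pos: [0.6281, -0.1067, 0.1346]
tool_rot: [0.995, -0.097, 0.001, 0.002]
force: [0.0, -5.6, -2.1]
finger_gap: 0.449
gripper_force: 60.5
```

```bash
python3 s.py
```

```text
22.22 F [ 0.037 -5.603 -2.099] M [-0.576  0.202  0.65 ] p [ 0.628 -0.107  0.135] yaw -11.08 tau6 0.39277411065995693 gap 38.1 g 60.5
```

>>> servo_tool:
  rows:
    - [[0, 0, 2, 0, 0, 0, -1], [0, 0, 2, 0, 0, 0, -1], [0, 0, 2, 0, 0, 0, -1]]

```text
t: 22.47
tcp_pos: [0.6281, -0.1067, 0.1346]
tool_rot: [0.989, -0.148, 0.001, 0.002]
force: [-0.5, -3.7, -0.5]
finger_gap: 0.45
gripper_force: 60.5
```

```bash
python3 s.py
```

```text
22.47 F [-0.506 -3.658 -0.507] M [-0.564  0.169  0.642] p [ 0.628 -0.107  0.135] yaw -17.08 tau6 0.4166570585221052 gap 38.2 g 60.5
```

>>> servo_tool:
  rows:
    - [[0, 0, 0, 0, 0, 0, 0.5], [0, 0, 0, 0, 0, 0, 0.5], [0, 0, -6, 0, 0, -0.02, 0.5], [0, 0, -7, 0, 0, -0.018, 0.5], [0, 0, -7, 0, 0, 0, 0.5], [0, 0, -6, 0, 0, 0, 0.5]]

```text
t: 22.97
tcp_pos: [0.629, -0.1051, 0.1735]
tool_rot: [0.997, 0.08, 0.002, 0.001]
force: [-0.3, 0.4, -0.5]
finger_gap: 0.751
gripper_force: 0.0
```

>>> servo_tool:
  rows:
    - [[0, 0, 0, 0.001, -0.038, 0, 0.5], [0, 0, 0, 0, -0.038, 0, 0.5], [0, 0, 0, 0, -0.038, 0, 0.5], [0, 0, 0, 0, -0.038, 0, 0.5], [0, 0, 0, 0, -0.038, 0, 0.5], [0, 0, 0, 0, -0.038, 0, 0.5], [0, 0, 0, 0, 0, 0, 0.5], [0, 0, 0, 0, 0, 0, 0.5]]

```text
t: 23.63
tcp_pos: [0.5934, 0.1229, 0.1717]
tool_rot: [0.997, 0.079, 0.001, -0.0]
force: [0.4, -0.4, -0.1]
finger_gap: 0.751
gripper_force: 0.0
```

```bash
python3 s.py
```

```text
23.63 F [ 0.36  -0.427 -0.056] M [-0.031  0.054 -0.003] p [0.593 0.123 0.172] yaw 9.06 tau6 0.038185673765838146 gap 63.9 g 0.0
```

>>> servo_tool:
  rows:
    - [[0, 0, 0, 0, 0, 0.02, 0.5], [0, 0, 0, 0, 0, 0.018, 0.5], [0, 0, 0, 0, 0, 0, 0.5], [0, 0, 0, 0, 0, 0, 0], [0, 0, 0, 0, 0, 0, -1], [0, 0, 0, 0, 0, 0, -1], [0, 0, 0, 0, 0, 0, -1]]

```text
t: 24.22
tcp_pos: [0.5944, 0.1203, 0.1343]
tool_rot: [0.997, 0.076, 0.001, -0.0]
force: [-0.9, 2.7, 2.1]
finger_gap: 0.447
gripper_force: 61.1
```

```bash
python3 s.py
```

```text
24.22 F [-0.877  2.665  2.103] M [ 0.427  0.112 -0.045] p [0.594 0.12  0.134] yaw 8.7 tau6 -0.10007687844336033 gap 38.0 g 61.1
```

>>> servo_tool:
  rows:
    - [[0, 0, 2, 0, 0, 0, -1], [0, 0, 2, 0, 0, 0, -1], [0, 0, 2, 0, 0, 0, -1], [0, 0, 2, 0, 0, 0, -1]]

```text
t: 24.55
tcp_pos: [0.5945, 0.1202, 0.1343]
tool_rot: [1.0, 0.007, 0.001, 0.0]
force: [-0.8, 1.9, 3.7]
finger_gap: 0.45
gripper_force: 61.1
```

```bash
python3 s.py
```

```text
24.55 F [-0.752  1.881  3.75 ] M [0.341 0.097 0.669] p [0.594 0.12  0.134] yaw 0.86 tau6 0.4093731567263603 gap 38.2 g 61.1
```

>>> servo_tool:
  rows:
    - [[0, 0, 2, 0, 0, 0, -1], [0, 0, 2, 0, 0, 0, -1]]

```text
t: 24.72
tcp_pos: [0.5945, 0.1201, 0.1343]
tool_rot: [1.0, -0.027, 0.001, 0.0]
force: [-0.6, 2.4, 2.7]
finger_gap: 0.453
gripper_force: 61.1
```

```bash
python3 s.py
```

```text
24.72 F [-0.628  2.373  2.673] M [0.343 0.145 0.663] p [0.594 0.12  0.134] yaw -3.13 tau6 0.42547191493213177 gap 38.5 g 61.1
```

>>> servo_tool:
  rows:
    - [[0, 0, 2, 0, 0, 0, -1], [0, 0, 2, 0, 0, 0, -1]]

```text
t: 24.88
tcp_pos: [0.5944, 0.12, 0.1343]
tool_rot: [0.998, -0.062, 0.001, 0.0]
force: [-1.8, 2.2, 2.5]
finger_gap: 0.446
gripper_force: 61.1
```

```bash
python3 s.py
```

```text
24.88 F [-1.815  2.216  2.532] M [0.241 0.177 0.715] p [0.594 0.12  0.134] yaw -7.12 tau6 0.44153532944619656 gap 37.9 g 61.1
```

>>> servo_tool:
  rows:
    - [[0, 0, 0, 0, 0, 0, 0.5], [0, 0, 0, 0, 0, 0, 0.5], [0, 0, 0, 0, 0, -0.02, 0.5], [0, 0, 0, 0, 0, -0.03, 0.5], [0, 0, 0, 0, 0, -0.04, 0.5], [0, 0, 0, 0, 0, -0.04, 0.5], [0, 0, 0, -0.02, 0.03, 0, 0.5], [0, 0, 0, -0.02, 0.035, 0, 0.5]]

```text
t: 25.55
tcp_pos: [0.5488, 0.0609, 0.2666]
tool_rot: [0.998, -0.061, 0.005, 0.0]
force: [-0.7, -0.3, -0.7]
finger_gap: 0.75
gripper_force: 0.0
```

>>> servo_tool:
  rows:
    - [[0, 0, 0, -0.02, 0.036, 0, 0.5], [0, 0, 0, -0.02, 0.036, 0, 0.5], [0, 0, 0, -0.02, 0.036, 0, 0.5], [0, 0, 0, -0.02, 0.036, 0, 0.5], [0, 0, 0, -0.02, 0.036, 0, 0.5], [0, 0, 0, -0.02, 0.036, 0, 0.5], [0, 0, 0, -0.02, 0.036, 0, 0.5], [0, 0, 0, -0.02, 0.036, 0, 0.5]]

```text
t: 26.22
tcp_pos: [0.3496, -0.2066, 0.2635]
tool_rot: [0.998, -0.063, 0.001, 0.001]
force: [0.6, -0.4, 0.7]
finger_gap: 0.752
gripper_force: 0.0
```

>>> servo_tool:
  rows:
    - [[0, 0, 0, -0.01, 0.04, 0, 0.5], [0, 0, 0, -0.01, 0.04, 0, 0.5], [0, 0, 0, -0.01, 0.04, 0, 0.5], [0, 0, 0, -0.01, 0.04, 0, 0.5], [0, 0, 0, 0, 0, 0, 0.5], [0, 0, 0, 0, 0, 0, 0.5]]

```text
t: 26.72
tcp_pos: [0.29, -0.3613, 0.2632]
tool_rot: [0.998, -0.065, 0.0, 0.001]
force: [-0.7, 0.0, 0.0]
finger_gap: 0.748
gripper_force: 0.0
```

```bash
python3 - <<'E'
from h import *
s=manip.snapshot("side");t=manip.snapshot("top")
cv2.imwrite("pics/c3.png",np.hstack([cv2.resize(s[140:340,230:480],(400,320)),cv2.resize(t[130:350,190:450],(400,338))[:320]]))
for n,c in(("L",(227,224)),("R",(407,195))):
    x,y=c;p=t[y-22:y+22,x-22:x+22];h=cv2.cvtColor(p,cv2.COLOR_BGR2HSV)
    m=((h[...,1]<90)&(h[...,2]>130)).astype(np.uint8);k=np.zeros_like(m);cv2.circle(k,(22,22),16,1,-1);m*=k
    cs,_=cv2.findContours(m,0,2);q=max(cs,key=cv2.contourArea)
    print(n,cv2.fitLine(q,2,0,.01,.01).ravel(),q[:,0].min(0)-22,q[:,0].max(0)-22)
q=manip.sense();print(q["t"],q["tcp_pos"],q["force"])
E
```

```text
L [ 1.  0. 13. 20.] [-15  -3] [-3 -1]
R [ 1.   0.  17.  19.5] [-11  -3] [ 1 -2]
26.8167 [ 0.29071438 -0.35793815  0.26278469] [0.11446353 0.30351833 0.18747127]
```

View pics/c3.png

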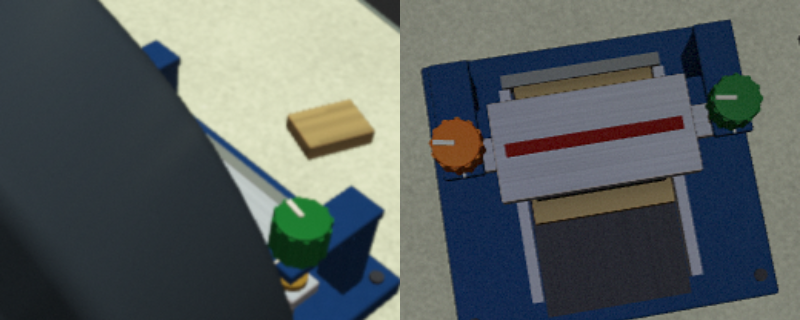

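Top view: both pointers lie level and parallel, pointing left, about 100° from where they started. The plate is square, the plaque is against the stop and nothing else has moved.

```bash
python3 -c "
from station import manip;print(manip.sign_off())"
```

```text
the job is handed in; nothing more can be done
None
```

The job is handed in at about 27 s: the plaque is home against the stop, and both knobs were wound about 100° in alternating steps, ending about 2° apart. From the knob torque I estimate the clamp force at 110–120 N; the knobs are released and nothing else on the table was touched.

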